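# Close a lab filter holder: seat the strainer disk, then screw the clamp ring over it

## Task

Close the filter holder that stands on the bench: lay the loose strainer disk fully home and level in the holder's mouth and let go of it, then put the clamp ring over it so that its pins drop through the slots of the head, and turn the ring clockwise until it holds the disk snugly. Stop at snug: never press, knock or wrench these parts with more than about 25 N. Leave the ring tight and let go, with the tube rack, flask and well plate where they stand.

Things in the scene. Friction and masses are not known exactly. Their poses are not given: they have to be found in the camera images.
- mouth (a point): Fixed steel filter holder: post on a round foot (diameter 86 mm), 65 mm tall, outlet pipe low on its +x side. Point: centre of the open mouth, level with its flat rim, z up. Mouth: round recess of 36 mm diameter, flat seat 4.5 to 7.5 mm below the rim (set anew each day, not reported), sprung: 22 N per mm, 2.5 mm travel. Flange round the rim: 49 mm diameter; neck below it 40 mm.
- slot (a point): Middle of one of the three slots in the holder's flange, on the rim's level 22 mm from the mouth's axis along the holder's +x; the others lie at 120 and 240 degrees. Each is open 18 degrees (7 mm) wide. Below, clockwise of each slot the flange's underside is a ramp: 3.5 mm under the rim, falling to 9.5 mm over 85 degrees, then a stop. The other way is blocked at once.
- disk_center (a point): Loose steel strainer disk, about 60 g: plate of 34 mm diameter, 9 mm thick (lowest 2 mm stepped in to 31 mm as lead-in), upright round stem on top, 12 mm diameter, 18 mm tall, to grip it by. Point: on the axis, 13.5 mm above the underside (half-way up), z up. Fully seated it is 6 to 9 mm above the rim (plate 1.5 to 4.5 mm proud); resting on the lead-in step, 11.5 mm.
- ring_center (a point): Loose aluminium clamp ring, about 90 g, right way up: twelve-sided, 58 mm over flats, flats facing 0, 30, 60.. degrees from its +x; 17.5 mm tall; 3 mm top lip with a 24 mm hole for the stem; skirt 52 mm inside. Point: on the axis half-way up, z up. With its pins on top of the flange it is 7.25 mm above the rim; dropped through the slots onto a seated disk, 1.25 to 4.25 mm below.
- pin (a point): Middle of one of the ring's three inward pins (4 mm thick, reaching to 21.5 mm from the axis), along the ring's +x, 5.25 mm below its centre point; others at 120 and 240 degrees; marked on the lip. From the slots the ring turns freely clockwise for about 10 to 60 degrees, then wedges and is drawn down 0.07 mm a degree; 10 to 18 degrees past first resistance it is snug: lip on disk 8 to 25 N. It stays put.
- rack: Green rack of stoppered test tubes, 75 x 210 mm, 131 mm tall, origin under its centre. To be left alone.
- flask: Conical glass flask with a stopper, 82 mm diameter, 124 mm tall, origin under its centre. To be left alone.
- wellplate: White well plate, 86 x 128 mm, 15 mm thick, origin under its centre. To be left alone.
Things that resemble listed ones, but are neither listed nor needed, are in the scene too. Of the things that look like the part that bears ring_center, the larger one is meant. There is more than one size of the part that bears disk_center; the job needs the larger.

How it is judged:
By the outcome, as a careful person would: the job done as asked, in the order asked, and still so for the second after the job is handed in, with the robot touching nothing.
It also fails if it takes over 72 s, if anything falls off the work surface, if the arm or the gripper's body presses on something with over 40 N, if the wrist force passes 120 N, or if a joint passes its speed limit or range.

## Robot

A 6-joint arm with a two-finger parallel gripper is mounted at the origin on the work surface. World frame = base frame: x ahead of the robot, y to its left, z up, the work surface at z = 0. Lengths are in m, angles in rad, forces in N, time in s.
With the tool pointing down it reaches from about 0.425 to 0.95 m from the base axis. Payload 14.7 kg.
Tool frame: the origin (TCP) lies on the centre line of the jaws, within the pads' length; the fingertips stand 8 mm ahead of it and the grasp point (between the pads) lies 11 mm behind it (robot.finger_overhang is the distance from the TCP to the fingertips, in m); z points along the fingers, y is the direction in which the jaws open and shut (so a half turn about z gives the same grasp; the last joint's range is limited). The gripper opens to 85 mm and grips with 20 to 120 N. Pads are 22 mm wide; open, the fingers measure 114 mm over their backs; the gripper's body (76 mm by 85 mm) begins 54 mm behind the grasp point. The pads swing forward as they close: fully open they stand 13 mm farther back than shut.
Start: joints at [1.131, 0.48, 1.596, -0, 1.065, -0.047], TCP at [0.249, 0.601, 0.239] pointing down, gripper open.
Joint ranges: [-2.75, 2.75], [-0.82, 2.05], [0.23, 2.67], [-1.56, 4.7], [0.09, 2.69], [-2.92, 2.92]. Speed limits (rad/s): [1.89, 1.89, 2.39, 3.01, 3.01, 3.01].

## Interface

Orientations are given as a unit quaternion [w, x, y, z].
In Python, from rig import robot gives the robot as it stands. The module is installed in compiled form; this text tells all that it offers.
- The arm moves only by the tool servo_tool, never from a script. Its argument "series" is a list that holds one entry, the list of rows, each a list of 4 numbers: the shift along the tool's x, y, z in m, then the turn about the tool's z in rad. In form: [[[tx, ty, tz, spin], ...]]. A call has 1 to 5 rows; each row shifts and turns the commanded pose from where the row before left it, along the tool's axes as they then stand; what a row does not reach is not made up. A row lasts 1/10 s, in which the tool goes at most 50 mm and 8.59 degrees, less where a joint would pass 70% of its speed; a pose out of reach is approached as far as the arm can. A call with a gripper value outside its range is refused whole. "jaw" is the finger opening in m, from 0 to 0.0854, set as the call begins (left out, the last holds). The fingers move at their own pace and stop on an object; the grip force is fixed at half the most. Time passes only in rows, so rows that do not move let the fingers close. It gives the time, the measured TCP pose, the force and the opening at its end, in the units of the state.
- robot.observe(): the state, without advancing time (a new reading comes with each control period).
- robot.capture(name): name is "side" or "top"; returns a dict with "color" (400x640x3 uint8, blue, green, red), "intrinsics" (3x3 intrinsics, pixels), "position" and "orientation" of the camera in the world. Camera axes: x right, y up, looking along -z (the intrinsics and any distortion apply to the point x, -y, -z); pixel columns grow to the right and rows downward; lengths in m; the calibration is good to about 2 mm. A picture is of the moment at which its call begins. There is no depth.
- robot.hand_in(): hands the job in, once; it reports no verdict.
The state is a dict: "time_s": time; "joint_positions": joint angles; "qvel": joint speeds; "joint_torque": joint torques, N m; "tool_pos": TCP position; "eef_rot": TCP orientation; "force": force on the tool from outside, world axes, zero at the start; "moment": the same for the moment, N m; "gripper_width": opening from 0.0 (shut) to 1.0 (fully open).
Only numpy, scipy, OpenCV 4.12 (cv2) and the standard library are available. Lean on these libraries where they do the work, as an engineer would, in place of code of your own. Each camera call takes 0.05 s, during which the arm holds its last target. There are 200 camera calls.

## Working session

There is one attempt and no reset: what is moved stays moved. The work goes in short steps, Python scripts to look and compute and a tool call to move; the robot and the scene stay as the last step left them, time stands still between calls to the robot, and variables do not carry over. Pictures are saved under pics/ and viewed, about 8 in all and at most 12, crops included, and the job is handed in when it is done.

Besides the shell and the picture viewer there is one more tool, called in YAML: its name, and indented under it one key for each argument. servo_tool: Moves the arm, as the interface text tells. Its arguments: {"type":"object","properties":{"series":{"type":"array"},"jaw":{"type":"number"}},"required":["series"]}

```bash
mkdir -p pics; ls; cat > h.py <<'E'
import numpy as np, cv2, sys
from scipy.spatial.transform import Rotation as R
from rig import robot
def cap(n,f):
    c=robot.capture(n); cv2.imwrite('pics/%s.png'%f,c['color'])
    np.savez('pics/%s.npz'%f,K=c['intrinsics'],p=c['position'],q=c['orientation']); return c
def ld(f):
    d=np.load('pics/%s.npz'%f); q=d['q']; return d['K'],d['p'],R.from_quat([q[1],q[2],q[3],q[0]]).as_matrix()
def ray(f,u,v):
    K,p,M=ld(f); d=np.linalg.inv(K)@[u,v,1]; return p,M@(d*[1,-1,-1])
def atz(f,u,v,z):
    p,d=ray(f,u,v); return p+d*(z-p[2])/d[2]
def tri(*obs):
    A=np.zeros((3,3));b=np.zeros(3)
    for o in obs:
        p,d=ray(*o);d=d/np.linalg.norm(d);P=np.eye(3)-np.outer(d,d);A+=P;b+=P@p
    x=np.linalg.solve(A,b)
    return x,[np.linalg.norm(np.cross(x-ray(*o)[0],ray(*o)[1]/np.linalg.norm(ray(*o)[1]))) for o in obs]
def proj(f,X):
    K,p,M=ld(f);c=M.T@(np.array(X)-p);c=K@(c*[1,-1,-1]);return c[:2]/c[2]
E
python3 - <<'E'
from h import *
s=robot.observe();print(s)
for n in('side','top'):
    c=cap(n,n+'0');print(n,c['intrinsics'].tolist(),c['position'],c['orientation'],c.keys())
a=cv2.imread('pics/side0.png');b=cv2.imread('pics/top0.png')
E
```

```text
pics
{'time_s': 0.0, 'joint_positions': array([ 1.13135959e+00,  4.80844898e-01,  1.59686368e+00,  2.45012117e-05,
        1.06513496e+00, -4.65806224e-02]), 'qvel': array([ 0.00128417, -0.00069792, -0.00199079,  0.00065119,  0.001494  ,
        0.00040379]), 'joint_torque': array([ 1.40644755e-03, -9.50659347e+01, -4.30196249e+01,  5.34404785e-05,
        1.23084249e-02,  1.27490466e-05]), 'tool_pos': array([0.24862511, 0.60012579, 0.23866772]), 'eef_rot': array([-1.60895374e-04,  1.95173120e-01,  9.80768608e-01, -6.04487639e-04]), 'force': array([ 0.18998925,  0.68959408, -1.09156313]), 'moment': array([0.05901147, 0.00567738, 0.05073222]), 'gripper_width': 0.9976548637874703}
side [[412.31727235966144, 0.0, 319.852995438634], [0.0, 412.31727235966144, 199.1402884446331], [0.0, 0.0, 1.0]] [0.16340106 0.55816731 0.46608649] [-0.28330126 -0.16162218  0.47454333  0.81757403] dict_keys(['color', 'intrinsics', 'position', 'orientation'])
top [[397.1071263568623, 0.0, 324.43393918827314], [0.0, 397.1071263568623, 190.40251181418972], [0.0, 0.0, 1.0]] [ 0.47614559 -0.02144669  1.05676935] [ 0.70891671  0.04419754 -0.03693368 -0.7029364 ] dict_keys(['color', 'intrinsics', 'position', 'orientation'])
```

View pics/top0.png

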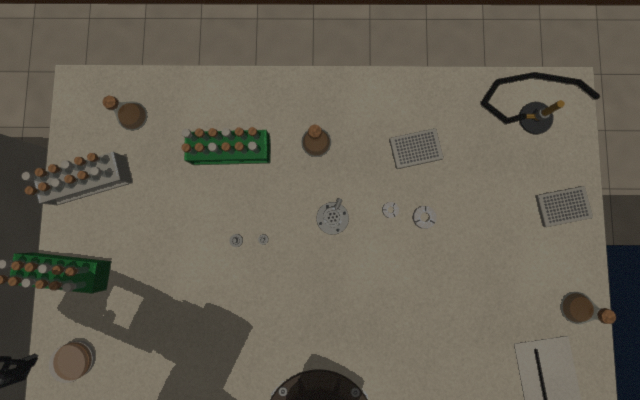

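View pics/side0.png

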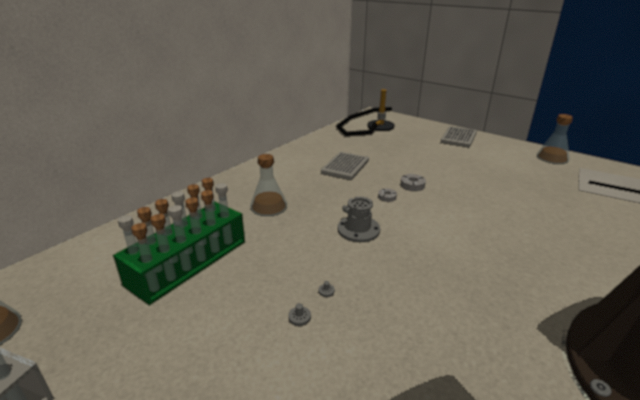

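```bash
python3 - <<'E'
from h import *
a=cv2.imread('pics/top0.png');b=cv2.imread('pics/side0.png')
f=lambda i,x,y,w,h,s:cv2.resize(i[y:y+h,x:x+w],None,fx=s,fy=s,interpolation=cv2.INTER_CUBIC)
g=lambda i:cv2.convertScaleAbs(i,alpha=1.6)
# top: disks 225..275,228..252 ; holder 313..353,196..238 ; rings 380..440,200..232
A=f(a,224,226,50,26,6); B=f(a,312,195,42,42,6); C=f(a,380,198,60,34,6)
D=f(b,280,272,60,56,5);E=f(b,330,190,56,52,5);F=f(b,370,170,60,34,5)
can=np.zeros((540,920,3),np.uint8)
def put(i,x,y): can[y:y+i.shape[0],x:x+i.shape[1]]=i
put(A,0,0);put(B,300,0);put(C,552,0);put(D,0,256);put(E,300,256);put(F,580,256)
cv2.imwrite('pics/c0.png',g(cv2.resize(can,(800,470))))
E
```

```text
(no output)
```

View pics/c0.png

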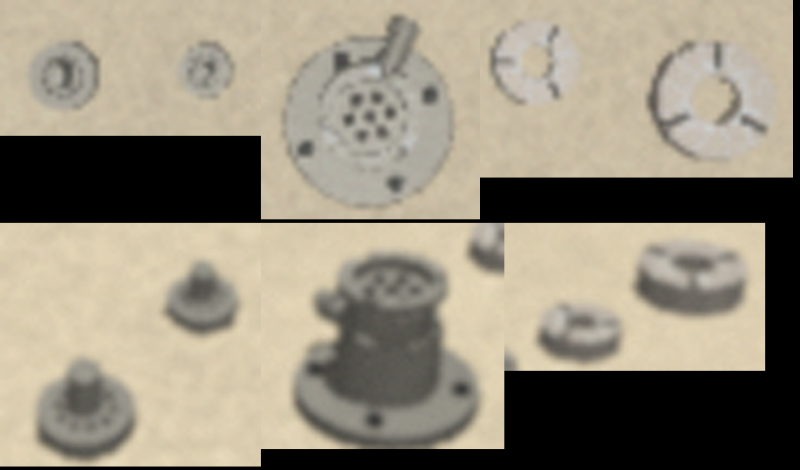

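```bash
python3 - <<'E'
from h import *
np.set_printoptions(precision=4,suppress=True)
for n,t,s in(('disk stemtop?',(236.3,240.3),(299.3,305)),('mouth',(332.9,217.6),(360.2,203.2)),('ringtop',(425,217.2),(412.9,179.7))):
    print(n,*tri(('top0',*t),('side0',*s)))
for z,n,t in((.0175,'ring',(425,217.2)),(.065,'mouth',(332.9,217.6)),(.027,'disk',(236.3,240.3)),(.009,'disk',(236.5,240.4))): print(n,atz('top0',*t,z))
K,p,M=ld('top0');print(M)
K,p,M=ld('side0');print(M)
print(atz('side0',412.9,179.7,.0175),atz('side0',360.2,203.2,.065),atz('side0',299.3,305,.027))
E
```

```text
disk stemtop? [0.4647 0.2174 0.0238] [np.float64(0.0014917248542137991), np.float64(0.001491724854213809)]
mouth [ 0.5232 -0.032   0.0637] [np.float64(0.0009284684816752525), np.float64(0.0009284684816755589)]
ringtop [ 0.5282 -0.2731  0.0166] [np.float64(0.00056416021552792), np.float64(0.0005641602155279845)]
ring [ 0.5277 -0.2731  0.0175]
mouth [ 0.5224 -0.0325  0.065 ]
disk [0.4635 0.2158 0.027 ]
disk [0.463  0.2194 0.009 ]
[[ 0.009   0.9934 -0.1145]
 [-0.9999  0.0079 -0.0107]
 [-0.0098  0.1146  0.9934]]
[[-0.7872  0.3098 -0.5332]
 [-0.6166 -0.3891  0.6844]
 [ 0.0046  0.8675  0.4974]]
[ 0.5279 -0.2711  0.0175] [ 0.5229 -0.0297  0.065 ] [0.4638 0.2206 0.027 ]
```

servo_tool:
  series:
    - [[-0.0383, -0.03, 0, 0], [-0.0383, -0.03, 0, 0], [-0.0383, -0.03, 0.005, 0], [-0.0383, -0.03, 0.005, 0], [-0.0383, -0.03, 0.01, 0]]
  jaw: 0.035

```text
time_s: 0.6
tool_pos: [0.369, 0.3871, 0.2194]
eef_rot: [0.0, 0.195, 0.981, 0.0]
force: [1.5, 0.7, -0.3]
gripper_width: 0.409
```

servo_tool:
  series:
    - [[-0.0383, -0.03, 0.01, 0], [-0.0383, -0.03, 0.01, 0], [-0.0383, -0.03, 0.01, 0], [-0.0383, -0.03, 0.01, 0], [0, 0, 0.02, 0]]

```text
time_s: 1.1
tool_pos: [0.467, 0.215, 0.1596]
eef_rot: [0.001, 0.197, 0.98, 0.0]
force: [-0.7, 0.0, -0.1]
gripper_width: 0.409
```

servo_tool:
  series:
    - [[0, 0, 0.02, 0], [0, 0, 0, 0]]

```text
time_s: 1.3
tool_pos: [0.4626, 0.218, 0.1372]
eef_rot: [-0.002, 0.196, 0.981, -0.001]
force: [0.3, 0.7, 0.8]
gripper_width: 0.412
```

```bash
python3 - <<'E'
from h import *
print(robot.observe()['tool_pos'],robot.finger_overhang)
for n in('side','top'):
    c=cap(n,n+'1');print(n,c['position'])
cv2.imwrite('pics/s1.png',cv2.convertScaleAbs(cv2.resize(cv2.imread('pics/side1.png'),(800,500)),alpha=1.5))
E
```

```text
[0.46259999 0.21797815 0.13723488] 0.008
side [0.16340106 0.55816731 0.46608649]
top [ 0.47614559 -0.02144669  1.05676935]
```

View pics/s1.png

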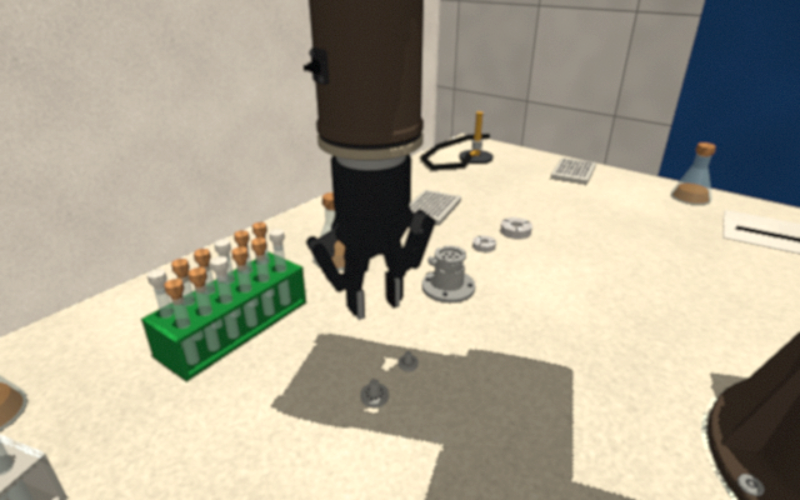

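```bash
python3 - <<'E'
from h import *
print(proj('side1',[.4626,.218,.129]),proj('side1',[.4626,.218,.137]))
for X in([.4638,.219,.027],[.4638,.219,0.0]): print(proj('side0',X),proj('top0',X))
E
```

```text
[299.72728781 248.74296324] [299.61055646 243.95124367]
[300.02671817 304.38353396] [235.06469262 240.18136645]
[300.37125714 317.59378121] [237.44517836 240.08002494]
```

servo_tool:
  series:
    - [[0, 0.002, 0.03, 0], [0, 0, 0.03, 0], [0, 0, 0.03, 0], [0, 0, 0.015, 0], [0, 0, 0, 0]]

```text
time_s: 1.9
tool_pos: [0.464, 0.2212, 0.0335]
eef_rot: [-0.001, 0.195, 0.981, -0.001]
force: [0.2, 0.1, 0.2]
gripper_width: 0.407
```

```bash
python3 - <<'E'
from h import *
for n in('side','top'): cap(n,n+'2')
a=cv2.imread('pics/side2.png')[240:340,250:350];b=cv2.imread('pics/top2.png')[190:290,190:290]
cv2.imwrite('pics/s2.png',cv2.convertScaleAbs(np.hstack([cv2.resize(i,(400,400),interpolation=2) for i in(a,b)]),alpha=1.7))
E
```

```text
(no output)
```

View pics/s2.png

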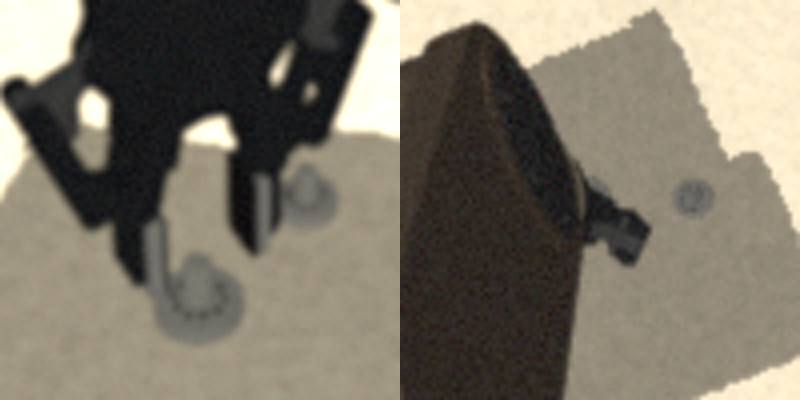

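servo_tool:
  series:
    - [[-0.0005, -0.0018, 0.0115, 0], [0, 0, 0, 0]]

```text
time_s: 2.2
tool_pos: [0.4645, 0.2191, 0.0227]
eef_rot: [0.0, 0.195, 0.981, 0.0]
force: [-0.8, 0.2, 0.2]
gripper_width: 0.41
```

servo_tool:
  series:
    - [[0, 0, 0, 0], [0, 0, 0, 0], [0, 0, 0, 0], [0, 0, 0, 0], [0, 0, 0, 0]]
  jaw: 0.0

```text
time_s: 2.7
tool_pos: [0.4646, 0.2191, 0.0233]
eef_rot: [0.0, 0.195, 0.981, 0.0]
force: [-1.1, -1.9, 5.4]
gripper_width: 0.102
```

servo_tool:
  series:
    - [[0, 0, -0.001, 0], [0, 0, -0.001, 0]]

```text
time_s: 2.9
tool_pos: [0.4645, 0.2191, 0.025]
eef_rot: [0.0, 0.195, 0.981, 0.0]
force: [0.5, 0.3, -0.7]
gripper_width: 0.1
```

```bash
python3 - <<'E'
from h import *
s=robot.observe();print(s['gripper_width'],s['force'],s['tool_pos'],s['moment'])
for n in('side','top'): cap(n,n+'3')
a=cv2.imread('pics/side3.png')[250:350,250:350]
cv2.imwrite('pics/s3.png',cv2.convertScaleAbs(cv2.resize(a,(400,400),interpolation=2),alpha=1.7))
E
```

```text
0.10039533301312878 [ 0.50813028  0.33351417 -0.68999732] [0.46450398 0.21914646 0.0250307 ] [-0.00165085 -0.01088401  0.02886803]
```

View pics/s3.png

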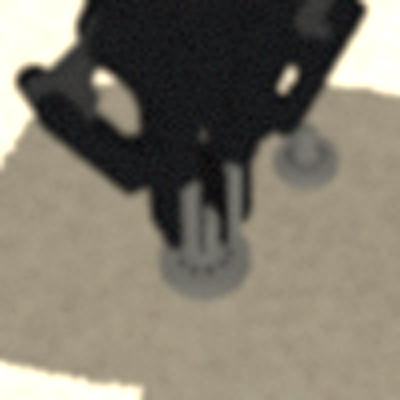

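servo_tool:
  series:
    - [[0, 0, -0.04, 0], [0, 0, -0.04, 0], [-0.02, -0.028, -0.02, 0], [-0.025, -0.035, 0, 0], [-0.025, -0.035, 0, 0]]

```text
time_s: 3.5
tool_pos: [0.4922, 0.1009, 0.1258]
eef_rot: [0.001, 0.194, 0.981, 0.0]
force: [2.0, 0.2, -1.6]
gripper_width: 0.104
```

```bash
python3 - <<'E'
from h import *
def rect(f,c,z,S=.09,N=390):
    im=cv2.imread('pics/%s.png'%f)
    P=[(-1,1),(1,1),(1,-1),(-1,-1)]  # image: up=+x? use right=-y, up=+x
    W=[[c[0]+v*S/2,c[1]-u*S/2,z] for u,v in P]
    src=np.float32([proj(f,w) for w in W]);dst=np.float32([[0,0],[N,0],[N,N],[0,N]])
    o=cv2.warpPerspective(im,cv2.getPerspectiveTransform(src,dst),(N,N),flags=2)
    o=cv2.convertScaleAbs(o,alpha=1.5)
    for k in range(-40,41,10):
        p=int(N/2+k*1e-3/S*N);L=6 if k else 390
        cv2.line(o,(p,0),(p,6 if k else 40),(0,0,255),1);cv2.line(o,(0,p),(6 if k else 40,p),(0,0,255),1)
    r=.0245 if z>.03 else .029
    return o
A=np.hstack([rect('top0',(.5228,-.0315),.065),rect('side0',(.5228,-.0315),.065)])
B=np.hstack([rect('top0',(.5278,-.2725),.0175),rect('side0',(.5278,-.2725),.0175)])
cv2.imwrite('pics/r.png',cv2.resize(np.vstack([A,B])[:780],(600,600),interpolation=cv2.INTER_AREA))
E
```

```text
(no output)
```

View pics/r.png

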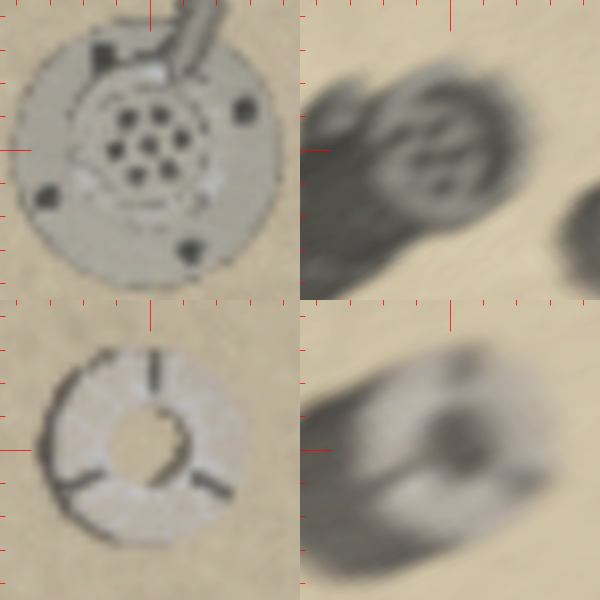

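```bash
python3 - <<'E'
from h import *
c=(.524,-.0316,.065)
o=[]
for n,s in(('top',12),('side',8)):
    a=np.mean([robot.capture(n)['color'].astype(float) for _ in range(4)],0)
    if n=='top': cv2.imwrite('pics/top4.png',a)
    else: cv2.imwrite('pics/side4.png',a)
    im=cv2.imread('pics/%s0.png'%n).astype(float) if n=='top' else a
    u,v=proj(n+'0',c); h=int(400/s/2)
    M=np.float32([[s,0,200-s*u],[0,s,200-s*v]])
    w=cv2.warpAffine(im,M,(400,400),flags=2)
    lo,hi=np.percentile(w,1),np.percentile(w,99);w=np.clip((w-lo)/(hi-lo)*255,0,255).astype(np.uint8)
    for k in(-21,99,219,-2.4,117.6,237.6):
        t=np.radians(k);p=proj(n+'0',np.array(c)+[.029*np.cos(t),.029*np.sin(t),0])
        x,y=np.array([s*(p[0]-u)+200,s*(p[1]-v)+200]).astype(int)
        cv2.circle(w,(x,y),3,(0,0,255) if k in(-21,99,219) else (255,0,0),-1)
    o.append(w)
cv2.imwrite('pics/m.png',np.hstack(o))
E
```

```text
[ WARN:0@19.477] global loadsave.cpp:1063 imwrite_ Unsupported depth image for selected encoder is fallbacked to CV_8U.
```

View pics/m.png

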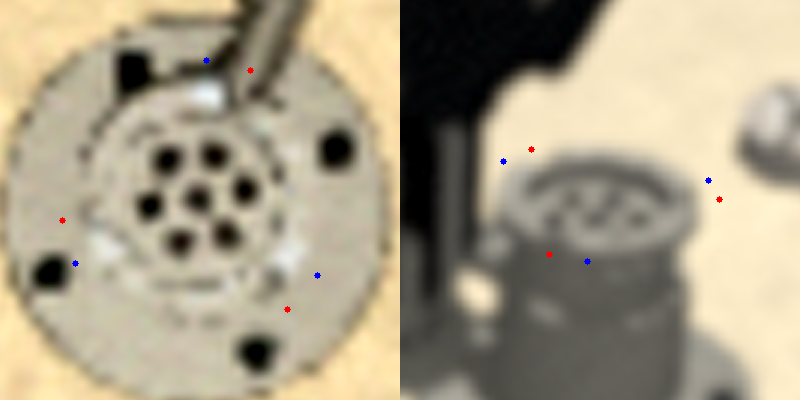

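```bash
python3 - <<'E'
from h import *
c=np.array((.524,-.0316,.065))
A=cv2.imread('pics/top0.png').astype(np.float32);B=cv2.imread('pics/side0.png').astype(np.float32)
print(A[150:160,300:310].mean(axis=(0,1)))
for f,im in(('top0',A),('side0',B)):
  print(f)
  for r in(.0195,.0215,.0235):
    row=[]
    for k in range(-120,240,6):
        t=np.radians(k);u,v=proj(f,c+[r*np.cos(t),r*np.sin(t),0])
        row.append(int(cv2.remap(im.mean(axis=2),np.float32([[u]]),np.float32([[v]]),cv2.INTER_LINEAR)[0,0]))
    row=np.array(row).reshape(3,20)
    print(r);print(row);print(row.mean(0).astype(int))
g=A[204:232,318:348].mean(axis=2).astype(int)
print(proj('top0',c)-[318,204]); print('\n'.join(' '.join('%3d'%x for x in r) for r in g))
E
```

```text
[ 89.22 103.01 110.27]
top0
0.0195
[[113 111 111 109 109 108 106 106 106 104 106 103  99 104 103  99  92  86
   98 106]
 [106 103 102 106 108 106  97  98  98 103 107 109 106 104 106 106 107 105
  104 105]
 [111 108 104 108 109 105 100 101 105 107 107 107 107 111 109 107 107 100
  106 112]]
[110 107 105 107 108 106 101 101 103 104 106 106 104 106 106 104 102  97
 102 107]
0.0215
[[118 115 111 109 111 108 108 110 109 111 113 107 108 108 106  97  87  82
   99 115]
 [116 110 106 108 109 107 107 106 105 106 108 108 108 106 106  99 103 102
  107 113]
 [117 110 109 112 111 108 106 106 107 110 110 110 110 110 109 105  99  93
   97 116]]
[117 111 108 109 110 107 107 107 107 109 110 108 108 108 107 100  96  92
 101 114]
0.0235
[[114 114 109 107 109 107 108 109 106 110 109 106 106 105  96  87  85  87
   92 107]
 [107 102 100 103 102 101 104 104 102 104 102 106 103 103 105  98  95  98
  108 114]
 [114 107 105 110 110 108 107 104 104 106 107 105 107 108 106 100  94  87
   99 113]]
[111 107 104 106 107 105 106 105 104 106 106 105 105 105 102  95  91  90
  99 111]
side0
0.0195
[[81 81 80 79 76 75 7
[... 3500 characters left out ...]
 106 109 109 108 107 106 106 101 107 110 110 108 109 107 107 104 106 104 105 104 106 105 101  94 110
110  93 104 107 108 108 109 109 108 108 108 105 103  98 106  99  98 105 107 103 105 106 107 105 105 105 102  95 101 112
115 107  91 103 106 106 108 108 109 108 108 109 107 107 108 106 105 107 100  90  91 101 106 107 107 105 103  99 114 114
116 113 100  98 104 108 109 107 109 108 110 108 109 110 109 108 107 103  76  55  63  85 104 107 105 103 100 113 118 116
116 115 111 102 100 107 106 108 108 108 106 108 108 107 109 110 109 103  73  51  62  94 106 104 102 102 111 114 117 118
114 116 118 114 110  99 105 107 110 109 109 107 108 108 108 109 108 107 101  72  77 103 107  95  91 110 117 115 119 116
```

servo_tool:
  series:
    - [[-0.0267, -0.0367, 0, 0], [-0.0267, -0.0367, 0, 0], [-0.0267, -0.0367, 0, 0], [0, 0, 0.015, 0], [0, 0, 0.0, 0]]

```text
time_s: 4.4
tool_pos: [0.5227, -0.0307, 0.1085]
eef_rot: [-0.001, 0.196, 0.981, -0.0]
force: [-0.3, 0.0, -1.2]
gripper_width: 0.098
```

servo_tool:
  series:
    - [[0, 0, 0.01, 0], [0, 0, 0, 0]]

```text
time_s: 4.6
tool_pos: [0.5227, -0.0293, 0.0989]
eef_rot: [-0.001, 0.194, 0.981, -0.0]
force: [0.6, -0.6, -1.0]
gripper_width: 0.099
```

```bash
python3 - <<'E'
from h import *
s=robot.observe();print(s['force'],s['tool_pos'])
for n in('side','top'): cap(n,n+'5')
a=cv2.imread('pics/side5.png')[150:250,300:420]
cv2.imwrite('pics/s5.png',cv2.convertScaleAbs(cv2.resize(a,(720,600),interpolation=2),alpha=1.7))
print(proj('side5',s['tool_pos']-[0,0,.0232]),proj('side5',[.524,-.0316,.065]))
E
```

```text
[ 0.55589063 -0.56985835 -0.97478338] [ 0.52268816 -0.02931335  0.09894605]
[360.47968181 198.46954131] [360.26096875 202.63676645]
```

View pics/s5.png

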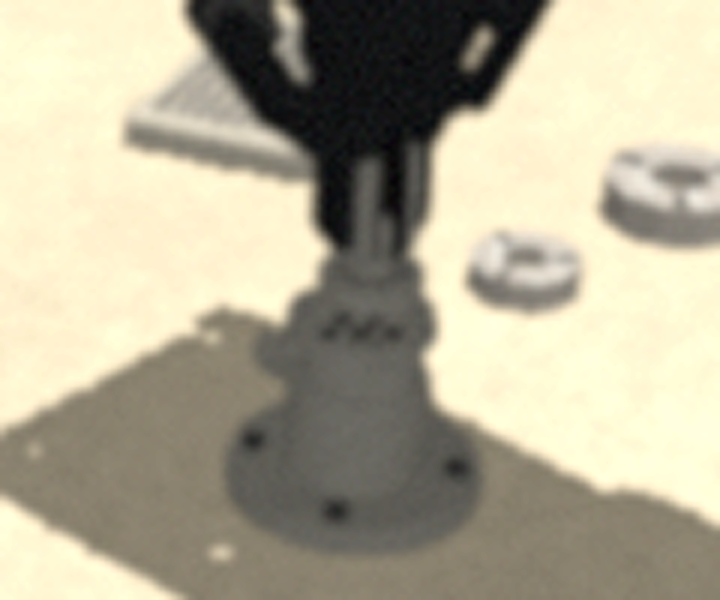

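servo_tool:
  series:
    - [[-0.003, 0.0009, 0.003, 0], [0, 0, 0.003, 0], [0, 0, 0.003, 0], [0, 0, 0.001, 0], [0, 0, 0, 0]]

```text
time_s: 5.2
tool_pos: [0.5264, -0.0309, 0.0896]
eef_rot: [-0.0, 0.195, 0.981, -0.0]
force: [0.0, -0.2, -0.6]
gripper_width: 0.098
```

servo_tool:
  series:
    - [[0, 0, 0.001, 0], [0, 0, 0.001, 0], [0, 0, 0, 0]]

```text
time_s: 5.5
tool_pos: [0.5265, -0.0309, 0.0877]
eef_rot: [-0.0, 0.195, 0.981, -0.0]
force: [-0.8, -1.1, 0.4]
gripper_width: 0.098
```

servo_tool:
  series:
    - [[0, 0, 0.0005, 0], [0, 0, 0.0005, 0], [0, 0, 0, 0]]

```text
time_s: 5.8
tool_pos: [0.5266, -0.0309, 0.0868]
eef_rot: [-0.0, 0.195, 0.981, -0.0]
force: [0.6, 0.3, -1.7]
gripper_width: 0.1
```

servo_tool:
  series:
    - [[0, 0, 0.0005, 0], [0, 0, 0.0005, 0], [0, 0, 0, 0]]

```text
time_s: 6.1
tool_pos: [0.5266, -0.0309, 0.0857]
eef_rot: [0.0, 0.195, 0.981, 0.0]
force: [0.2, 0.2, -1.1]
gripper_width: 0.102
```

Below the rim contact height with no force; continuing.

servo_tool:
  series:
    - [[0, 0, 0.0005, 0], [0, 0, 0.0005, 0], [0, 0, 0, 0]]

```text
time_s: 6.4
tool_pos: [0.5265, -0.0309, 0.0847]
eef_rot: [-0.0, 0.195, 0.981, -0.0]
force: [0.2, 0.8, -0.1]
gripper_width: 0.1
```

servo_tool:
  series:
    - [[0, 0, 0.0005, 0], [0, 0, 0.0005, 0], [0, 0, 0, 0]]

```text
time_s: 6.7
tool_pos: [0.5265, -0.0309, 0.0837]
eef_rot: [-0.0, 0.195, 0.981, -0.0]
force: [-0.6, -0.8, -1.1]
gripper_width: 0.1
```

servo_tool:
  series:
    - [[0, 0, 0.0005, 0], [0, 0, 0, 0]]

```text
time_s: 6.9
tool_pos: [0.5265, -0.0309, 0.0833]
eef_rot: [-0.0, 0.195, 0.981, -0.0]
force: [0.1, -0.2, -1.1]
gripper_width: 0.097
```

servo_tool:
  series:
    - [[0, 0, 0.0005, 0], [0, 0, 0, 0]]

```text
time_s: 7.1
tool_pos: [0.5265, -0.0309, 0.0827]
eef_rot: [-0.0, 0.195, 0.981, -0.0]
force: [-0.6, -0.6, -1.2]
gripper_width: 0.101
```

servo_tool:
  series:
    - [[0, 0, 0.0005, 0], [0, 0, 0, 0]]

```text
time_s: 7.3
tool_pos: [0.5265, -0.0309, 0.0822]
eef_rot: [-0.0, 0.195, 0.981, -0.0]
force: [0.4, -0.2, -1.0]
gripper_width: 0.1
```

servo_tool:
  series:
    - [[0, 0, 0.0005, 0], [0, 0, 0, 0]]

```text
time_s: 7.5
tool_pos: [0.5266, -0.0309, 0.0818]
eef_rot: [0.0, 0.195, 0.981, 0.0]
force: [-0.0, -0.2, 0.2]
gripper_width: 0.097
```

servo_tool:
  series:
    - [[0, 0, 0.0005, 0], [0, 0, 0, 0]]

```text
time_s: 7.7
tool_pos: [0.5266, -0.0309, 0.0815]
eef_rot: [0.0, 0.195, 0.981, 0.0]
force: [-1.7, 0.4, 6.1]
gripper_width: 0.102
```

servo_tool:
  series:
    - [[0, 0, 0.0003, 0], [0, 0, 0, 0]]

```text
time_s: 7.9
tool_pos: [0.5267, -0.0309, 0.0814]
eef_rot: [0.0, 0.195, 0.981, 0.0]
force: [-1.0, 0.3, 9.7]
gripper_width: 0.104
```

servo_tool:
  series:
    - [[0, 0, -0.0003, 0], [0, 0, 0, 0]]

```text
time_s: 8.1
tool_pos: [0.5266, -0.0309, 0.0816]
eef_rot: [0.0, 0.195, 0.981, -0.0]
force: [-1.6, 0.6, 6.6]
gripper_width: 0.1
```

servo_tool:
  series:
    - [[0, 0, 0, 0], [0, 0, 0, 0], [0, 0, -0.002, 0], [0, 0, -0.01, 0], [0, 0, -0.03, 0]]
  jaw: 0.04

```text
time_s: 8.6
tool_pos: [0.5251, -0.0307, 0.1224]
eef_rot: [-0.002, 0.195, 0.981, -0.0]
force: [0.5, -0.8, 1.1]
gripper_width: 0.467
```

servo_tool:
  series:
    - [[0, 0, -0.03, 0], [0, 0, 0, -0.149], [-0.02, -0.03, 0, -0.149], [-0.02, -0.04, 0, -0.149], [0, 0, 0, -0.149]]
  jaw: 0.075

```text
time_s: 9.1
tool_pos: [0.5568, -0.1092, 0.1545]
eef_rot: [0.002, -0.101, 0.995, -0.001]
force: [0.7, 1.3, -0.1]
gripper_width: 0.876
```

```bash
python3 - <<'E'
from h import *
for n in('side','top'): cap(n,n+'6')
a=cv2.imread('pics/side6.png')[150:250,320:440];b=cv2.imread('pics/top6.png')[170:250,360:460]
b0=cv2.imread('pics/top6.png')[180:250,300:370]
o=np.zeros((600,800,3),np.uint8);o[:400,:480]=cv2.resize(a,(480,400),interpolation=2);o[:320,480:]=cv2.resize(b,(400,320),interpolation=2)[:,:320]
o[320:600,500:780]=cv2.resize(b0,(280,280),interpolation=2)
cv2.imwrite('pics/s6.png',cv2.convertScaleAbs(o,alpha=1.7))
E
```

```text
(no output)
```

View pics/s6.png

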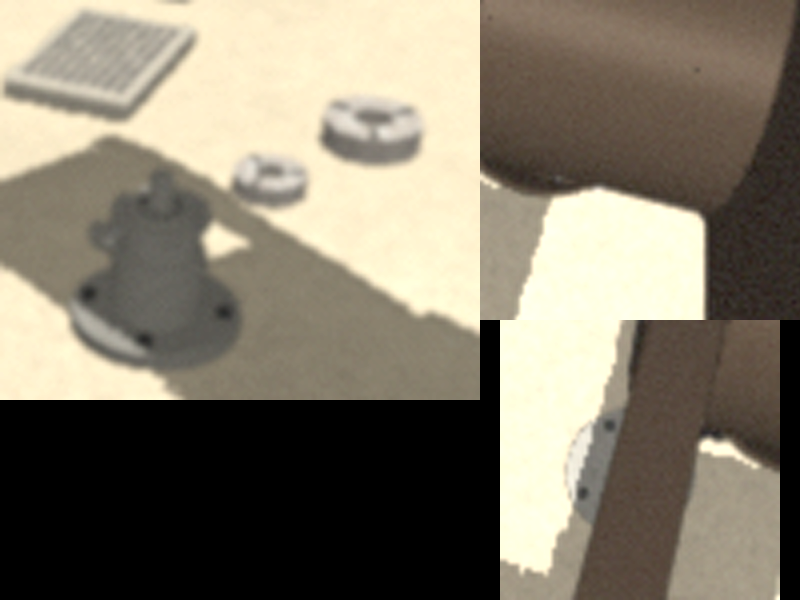

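servo_tool:
  series:
    - [[0, 0, 0, -0.139], [0, 0, 0, -0.139], [0, 0, 0, 0], [0, 0, 0, 0]]

```text
time_s: 9.6
tool_pos: [0.5543, -0.1048, 0.1536]
eef_rot: [-0.0, -0.233, 0.972, 0.0]
force: [0.1, -0.0, -0.3]
gripper_width: 0.878
```

servo_tool:
  series:
    - [[0.0246, -0.0343, 0.01, -0.009], [0.0246, -0.0343, 0.02, 0], [0.0246, -0.0343, 0.02, 0], [0.0245, -0.0343, 0.02, 0], [0, 0, 0.02, 0]]

```text
time_s: 10.1
tool_pos: [0.5311, -0.277, 0.0628]
eef_rot: [0.001, -0.236, 0.972, -0.001]
force: [0.9, 1.1, 0.1]
gripper_width: 0.874
```

servo_tool:
  series:
    - [[0, 0, 0, 0], [0, 0, 0, 0]]

```text
time_s: 10.3
tool_pos: [0.531, -0.2718, 0.0634]
eef_rot: [-0.0, -0.239, 0.971, 0.0]
force: [0.8, 1.0, 1.5]
gripper_width: 0.878
```

```bash
python3 - <<'E'
from h import *
s=robot.observe();print(s['force'],s['tool_pos'],s['joint_positions'][5])
for n in('side','top'): cap(n,n+'7')
a=cv2.imread('pics/side7.png')[130:210,360:460]
cv2.imwrite('pics/s7.png',cv2.convertScaleAbs(cv2.resize(a,(700,560),interpolation=2),alpha=1.7))
print(proj('side7',s['tool_pos']-[0,0,.008]),proj('side7',[.5305,-.272,.0175]))
E
```

```text
[0.79992926 1.04524727 1.48012887] [ 0.53101235 -0.27184584  0.06344344] -2.5781209188687644
[413.75911497 164.81158171] [412.11475709 179.25464383]
```

View pics/s7.png

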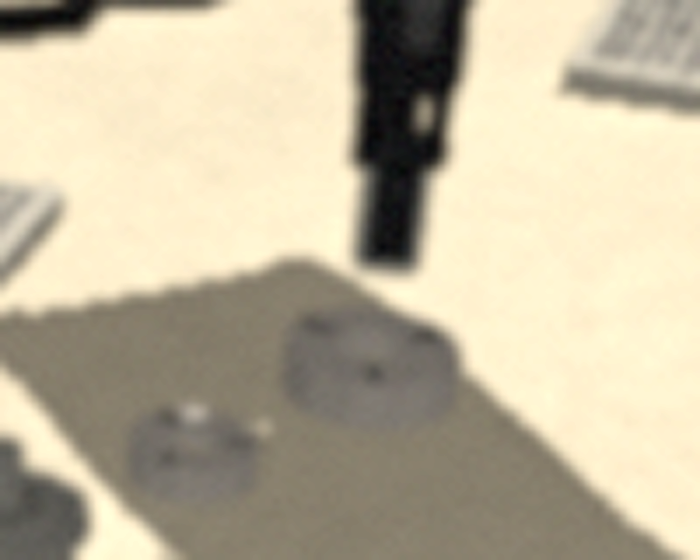

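servo_tool:
  series:
    - [[-0.0015, 0, 0.02, 0], [0, 0, 0.02, 0], [0, 0, 0.0114, 0], [0, 0, 0, 0]]

```text
time_s: 10.8
tool_pos: [0.5323, -0.271, 0.0114]
eef_rot: [-0.0, -0.241, 0.971, 0.0]
force: [-0.3, -0.5, 0.7]
gripper_width: 0.882
```

servo_tool:
  series:
    - [[0, 0, 0, 0], [0, 0, 0, 0], [0, 0, 0, 0], [0, 0, 0, 0], [0, 0, 0, 0]]
  jaw: 0.05

```text
time_s: 11.3
tool_pos: [0.5331, -0.2719, 0.0134]
eef_rot: [0.001, -0.241, 0.971, -0.0]
force: [-1.3, 4.0, 6.6]
gripper_width: 0.657
```

servo_tool:
  series:
    - [[0, 0, -0.001, 0], [0, 0, -0.001, 0], [0, 0, 0, 0]]

```text
time_s: 11.6
tool_pos: [0.5328, -0.272, 0.0145]
eef_rot: [0.0, -0.241, 0.971, -0.0]
force: [0.2, -0.3, -1.1]
gripper_width: 0.652
```

servo_tool:
  series:
    - [[0, 0, -0.005, 0], [0, 0, -0.01, 0], [0, 0, 0, 0], [0, 0, 0, 0]]

```text
time_s: 12.0
tool_pos: [0.5329, -0.272, 0.0294]
eef_rot: [0.0, -0.241, 0.971, -0.0]
force: [-0.6, 0.5, -0.1]
gripper_width: 0.651
```

servo_tool:
  series:
    - [[0, 0, -0.045, 0], [0, 0, -0.045, 0], [-0.0214, 0.0432, -0.01, 0], [-0.0215, 0.0432, 0, 0], [-0.0215, 0.0432, 0, 0]]

```text
time_s: 12.5
tool_pos: [0.5288, -0.126, 0.1294]
eef_rot: [0.001, -0.24, 0.971, -0.0]
force: [1.0, 0.9, -1.5]
gripper_width: 0.651
```

servo_tool:
  series:
    - [[-0.0214, 0.0432, 0, 0], [-0.0214, 0.0432, 0, 0], [0, 0, 0, 0.1087], [0, 0, 0, 0.1087], [0, 0, 0, 0.1087]]

```text
time_s: 13.0
tool_pos: [0.5263, -0.0301, 0.1288]
eef_rot: [-0.0, -0.078, 0.997, -0.0]
force: [-0.6, 0.4, -0.7]
gripper_width: 0.654
```

servo_tool:
  series:
    - [[0, 0, 0, 0], [0, 0, 0, 0]]

```text
time_s: 13.2
tool_pos: [0.5264, -0.0308, 0.1288]
eef_rot: [-0.0, -0.082, 0.997, 0.0]
force: [-0.1, -0.8, -0.3]
gripper_width: 0.653
```

servo_tool:
  series:
    - [[0, 0, 0.02, 0], [0, 0, 0.015, 0], [0, 0, 0.01, 0], [0, 0, 0, 0], [0, 0, 0, 0]]

```text
time_s: 13.7
tool_pos: [0.5265, -0.0309, 0.084]
eef_rot: [-0.0, -0.08, 0.997, 0.0]
force: [-0.3, -0.7, -1.5]
gripper_width: 0.654
```

```bash
python3 - <<'E'
from h import *
s=robot.observe();print(s['force'],s['tool_pos'],s['moment'])
ims=[cap('side','side8')['color'].astype(float) for _ in range(4)]
m=np.mean(ims,0);cv2.imwrite('pics/side8.png',m.astype(np.uint8))
w=cv2.resize(m.astype(np.uint8)[165:245,315:410],(760,640),interpolation=2)[:600]
cv2.imwrite('pics/s8.png',cv2.convertScaleAbs(w,alpha=2.2))
c=[.5266,-.0309]
print(proj('side8',[*c,.065]),proj('side8',[*c,.083]))
E
```

```text
[-0.28464682 -0.68460137 -1.45532008] [ 0.52650944 -0.0308868   0.08403799] [-0.02106823 -0.03150538 -0.00486206]
[358.93156521 202.35667116] [359.41930736 194.21548405]
```

View pics/s8.png

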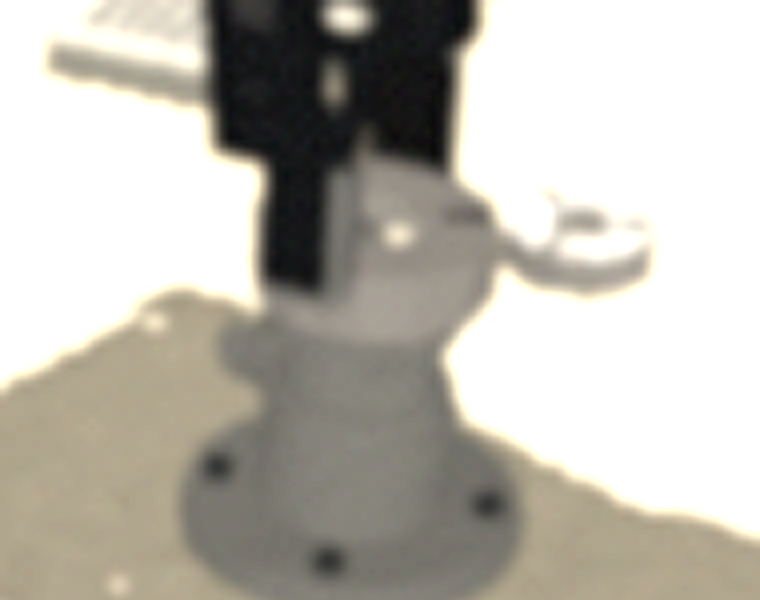

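servo_tool:
  series:
    - [[-0.001, 0, 0.002, 0], [0, 0, 0.002, 0], [0, 0, 0.001, 0], [0, 0, 0, 0]]

```text
time_s: 14.3
tool_pos: [0.5273, -0.0306, 0.0787]
eef_rot: [-0.0, -0.08, 0.997, 0.0]
force: [-0.1, 0.0, -1.2]
gripper_width: 0.655
```

servo_tool:
  series:
    - [[0, 0, 0.0005, 0], [0, 0, 0.0005, 0], [0, 0, 0, 0]]

```text
time_s: 14.6
tool_pos: [0.5274, -0.0306, 0.0779]
eef_rot: [-0.0, -0.08, 0.997, 0.0]
force: [-1.1, 0.3, -1.1]
gripper_width: 0.65
```

servo_tool:
  series:
    - [[0, 0, 0.0005, 0], [0, 0, 0.0005, 0], [0, 0, 0, 0]]

```text
time_s: 14.9
tool_pos: [0.5274, -0.0306, 0.0768]
eef_rot: [-0.0, -0.08, 0.997, 0.0]
force: [-0.1, -0.6, -0.5]
gripper_width: 0.652
```

servo_tool:
  series:
    - [[0, 0, 0.0005, 0], [0, 0, 0, 0]]

```text
time_s: 15.1
tool_pos: [0.5274, -0.0306, 0.0763]
eef_rot: [-0.0, -0.08, 0.997, 0.0]
force: [0.1, 0.3, -0.2]
gripper_width: 0.653
```

servo_tool:
  series:
    - [[0, 0, 0.0005, 0], [0, 0, 0, 0]]

```text
time_s: 15.3
tool_pos: [0.5274, -0.0306, 0.0758]
eef_rot: [-0.0, -0.08, 0.997, 0.0]
force: [-0.7, -0.4, -0.2]
gripper_width: 0.654
```

servo_tool:
  series:
    - [[0, 0, 0.0005, 0], [0, 0, 0, 0]]

```text
time_s: 15.5
tool_pos: [0.5274, -0.0306, 0.0753]
eef_rot: [-0.0, -0.08, 0.997, 0.0]
force: [0.1, -0.3, -1.0]
gripper_width: 0.651
```

servo_tool:
  series:
    - [[0, 0, 0.0005, 0], [0, 0, 0.0005, 0], [0, 0, 0, 0]]

```text
time_s: 15.8
tool_pos: [0.5274, -0.0306, 0.0743]
eef_rot: [-0.0, -0.08, 0.997, 0.0]
force: [1.2, -0.5, -1.3]
gripper_width: 0.652
```

servo_tool:
  series:
    - [[0, 0, 0.0005, 0], [0, 0, 0.0005, 0], [0, 0, 0, 0]]

```text
time_s: 16.1
tool_pos: [0.5274, -0.0306, 0.0733]
eef_rot: [-0.0, -0.08, 0.997, 0.0]
force: [0.1, 0.5, -1.1]
gripper_width: 0.652
```

servo_tool:
  series:
    - [[0, 0, 0.0005, 0], [0, 0, 0.0005, 0], [0, 0, 0, 0]]

```text
time_s: 16.4
tool_pos: [0.5274, -0.0306, 0.0723]
eef_rot: [-0.0, -0.08, 0.997, 0.0]
force: [0.4, -0.6, -1.0]
gripper_width: 0.652
```

servo_tool:
  series:
    - [[0, 0, 0.0005, 0], [0, 0, 0.0005, 0], [0, 0, 0, 0]]

```text
time_s: 16.7
tool_pos: [0.5274, -0.0306, 0.0713]
eef_rot: [-0.0, -0.08, 0.997, -0.0]
force: [-0.7, -0.1, -0.7]
gripper_width: 0.647
```

Pins are dropping freely through the slots; contact with the disk is expected near 0.0665.

servo_tool:
  series:
    - [[0, 0, 0.0005, 0], [0, 0, 0.0005, 0], [0, 0, 0, 0]]

```text
time_s: 17.0
tool_pos: [0.5274, -0.0306, 0.0703]
eef_rot: [-0.0, -0.08, 0.997, -0.0]
force: [0.3, -0.2, -1.2]
gripper_width: 0.654
```

servo_tool:
  series:
    - [[0, 0, 0.0005, 0], [0, 0, 0.0005, 0], [0, 0, 0, 0]]

```text
time_s: 17.3
tool_pos: [0.5274, -0.0306, 0.0693]
eef_rot: [-0.0, -0.08, 0.997, 0.0]
force: [0.8, 0.3, 0.4]
gripper_width: 0.654
```

servo_tool:
  series:
    - [[0, 0, 0.0005, 0], [0, 0, 0.0005, 0], [0, 0, 0, 0]]

```text
time_s: 17.6
tool_pos: [0.5274, -0.0306, 0.0683]
eef_rot: [-0.0, -0.08, 0.997, 0.0]
force: [0.9, -0.9, 0.0]
gripper_width: 0.65
```

servo_tool:
  series:
    - [[0, 0, 0.0005, 0], [0, 0, 0, 0]]

```text
time_s: 17.8
tool_pos: [0.5274, -0.0306, 0.0679]
eef_rot: [-0.0, -0.08, 0.997, 0.0]
force: [0.5, -0.4, -0.8]
gripper_width: 0.654
```

servo_tool:
  series:
    - [[0, 0, 0.0005, 0], [0, 0, 0, 0]]

```text
time_s: 18.0
tool_pos: [0.5274, -0.0306, 0.0673]
eef_rot: [-0.0, -0.08, 0.997, 0.0]
force: [0.5, 0.4, -1.0]
gripper_width: 0.654
```

servo_tool:
  series:
    - [[0, 0, 0.0005, 0], [0, 0, 0, 0]]

```text
time_s: 18.2
tool_pos: [0.5274, -0.0306, 0.0669]
eef_rot: [-0.0, -0.08, 0.997, 0.0]
force: [0.6, 0.0, -0.4]
gripper_width: 0.651
```

servo_tool:
  series:
    - [[0, 0, 0.0005, 0], [0, 0, 0, 0]]

```text
time_s: 18.4
tool_pos: [0.5275, -0.0306, 0.0664]
eef_rot: [0.0, -0.08, 0.997, -0.0]
force: [-0.6, 1.3, -0.5]
gripper_width: 0.652
```

servo_tool:
  series:
    - [[0, 0, 0.0003, 0], [0, 0, 0, 0]]

```text
time_s: 18.6
tool_pos: [0.5274, -0.0306, 0.0662]
eef_rot: [0.0, -0.08, 0.997, -0.0]
force: [-1.1, 0.0, 4.0]
gripper_width: 0.654
```

servo_tool:
  series:
    - [[0, 0, -0.0002, 0], [0, 0, 0, 0.03], [0, 0, 0, 0.03], [0, 0, 0, 0]]

```text
time_s: 19.0
tool_pos: [0.5275, -0.0306, 0.0663]
eef_rot: [0.0, -0.05, 0.999, -0.0]
force: [0.2, 0.6, 1.9]
gripper_width: 0.652
```

```bash
cat > o.py <<'E'
from h import *
s=robot.observe();q=s['eef_rot'];print(s['time_s'],'yaw',round(2*np.degrees(np.arctan2(q[2],q[1]))-90,2),'F',s['force'].round(2),'M',s['moment'].round(3),s['tool_pos'].round(5),'tau6 %.3f j6 %.3f w %.4f'%(s['joint_torque'][5],s['joint_positions'][5],s['gripper_width']))
E
python3 o.py
```

```text
19.0 yaw 95.69 F [0.22 0.57 1.9 ] M [-0.009 -0.037  0.016] [ 0.52754 -0.03064  0.06634] tau6 0.907 j6 -1.786 w 0.6517
```

servo_tool:
  series:
    - [[0, 0, 0, 0.07], [0, 0, 0, 0.07], [0, 0, 0, 0.07], [0, 0, 0, 0.07], [0, 0, 0, 0]]

```text
time_s: 19.5
tool_pos: [0.5276, -0.0307, 0.0663]
eef_rot: [0.0, 0.09, 0.996, -0.0]
force: [1.4, -0.8, 0.5]
gripper_width: 0.65
```

```bash
python3 o.py
```

```text
19.5 yaw 79.66 F [ 1.4  -0.76  0.5 ] M [-0.132 -0.086 -0.017] [ 0.52763 -0.03069  0.06635] tau6 2.149 j6 -1.506 w 0.6500
```

servo_tool:
  series:
    - [[0, 0, 0, 0.07], [0, 0, 0, 0.07], [0, 0, 0, 0]]

```text
time_s: 19.8
tool_pos: [0.5279, -0.0308, 0.0664]
eef_rot: [0.0, 0.159, 0.987, -0.0]
force: [1.9, -2.2, 1.1]
gripper_width: 0.653
```

```bash
python3 o.py
```

```text
19.8 yaw 71.74 F [ 1.92 -2.2   1.12] M [-0.649 -0.395 -0.019] [ 0.52793 -0.03082  0.06641] tau6 2.157 j6 -1.367 w 0.6526
```

servo_tool:
  series:
    - [[0, 0, 0, 0.05], [0, 0, 0, 0.05], [0, 0, 0, 0]]

```text
time_s: 20.1
tool_pos: [0.5281, -0.031, 0.0665]
eef_rot: [0.001, 0.207, 0.978, -0.0]
force: [2.3, -6.2, 0.5]
gripper_width: 0.656
```

```bash
python3 o.py
```

```text
20.1 yaw 66.09 F [ 2.31 -6.16  0.52] M [-1.011 -0.439  0.096] [ 0.52809 -0.03103  0.06646] tau6 1.431 j6 -1.269 w 0.6558
```

servo_tool:
  series:
    - [[0, 0, 0, 0], [0, 0, 0, 0], [0, 0, 0, 0]]
  jaw: 0.068

```text
time_s: 20.4
tool_pos: [0.5271, -0.0305, 0.0662]
eef_rot: [-0.0, 0.208, 0.978, 0.0]
force: [-0.3, -0.4, 0.2]
gripper_width: 0.798
```

```bash
python3 o.py
```

```text
20.4 yaw 66.02 F [-0.28 -0.39  0.22] M [-0.03   0.027 -0.043] [ 0.52714 -0.0305   0.0662 ] tau6 -0.082 j6 -1.268 w 0.7977
```

servo_tool:
  series:
    - [[0, 0, 0, 0], [0, 0, 0, 0], [0, 0, 0, 0], [0, 0, 0, 0], [0, 0, 0, 0]]
  jaw: 0.05

```text
time_s: 20.9
tool_pos: [0.5272, -0.0306, 0.0665]
eef_rot: [-0.0, 0.208, 0.978, -0.0]
force: [-2.1, -1.9, 7.1]
gripper_width: 0.653
```

```bash
python3 o.py
```

```text
20.9 yaw 65.97 F [-2.06 -1.95  7.08] M [-0.296  0.4    0.014] [ 0.5272  -0.03064  0.06651] tau6 -0.002 j6 -1.267 w 0.6532
```

servo_tool:
  series:
    - [[0, 0, -0.0004, 0], [0, 0, 0, 0]]

```text
time_s: 21.1
tool_pos: [0.5272, -0.0307, 0.0668]
eef_rot: [-0.0, 0.208, 0.978, -0.0]
force: [-1.9, -2.0, 4.5]
gripper_width: 0.653
```

```bash
python3 o.py
```

```text
21.1 yaw 65.96 F [-1.86 -1.98  4.5 ] M [-0.309  0.361 -0.02 ] [ 0.52724 -0.03065  0.06679] tau6 -0.016 j6 -1.267 w 0.6533
```

servo_tool:
  series:
    - [[0, 0, 0, 0.05], [0, 0, 0, 0.02], [0, 0, 0, 0]]

```text
time_s: 21.4
tool_pos: [0.5277, -0.0309, 0.0668]
eef_rot: [0.0, 0.243, 0.97, -0.0]
force: [-0.1, -5.0, 4.1]
gripper_width: 0.658
```

```bash
python3 o.py
```

```text
21.4 yaw 61.91 F [-0.1  -5.02  4.06] M [-0.885  0.097  0.016] [ 0.52768 -0.03094  0.06681] tau6 0.677 j6 -1.196 w 0.6582
```

servo_tool:
  series:
    - [[0, 0, 0, 0.03], [0, 0, 0, 0.02], [0, 0, 0, 0]]

```text
time_s: 21.7
tool_pos: [0.5277, -0.0311, 0.0668]
eef_rot: [0.0, 0.267, 0.964, -0.0]
force: [-1.0, -6.5, 3.6]
gripper_width: 0.654
```

```bash
python3 o.py
```

```text
21.7 yaw 59.05 F [-0.96 -6.46  3.56] M [-1.129  0.053  0.025] [ 0.5277  -0.03105  0.0668 ] tau6 0.633 j6 -1.146 w 0.6539
```

servo_tool:
  series:
    - [[-0.0003, -0.0005, 0, 0], [0, 0, 0, 0]]

```text
time_s: 21.9
tool_pos: [0.5277, -0.0312, 0.0668]
eef_rot: [0.0, 0.267, 0.964, 0.0]
force: [0.6, -1.6, 3.2]
gripper_width: 0.653
```

```bash
python3 o.py
```

```text
21.9 yaw 59.07 F [ 0.65 -1.65  3.18] M [-0.272 -0.062  0.063] [ 0.52771 -0.03123  0.06679] tau6 -0.015 j6 -1.148 w 0.6531
```

servo_tool:
  series:
    - [[0, 0, 0, 0.03], [0, 0, 0, 0.02], [0, 0, 0, 0]]

```text
time_s: 22.2
tool_pos: [0.5276, -0.0312, 0.0668]
eef_rot: [0.0, 0.291, 0.957, -0.0]
force: [0.5, -2.2, 4.4]
gripper_width: 0.653
```

```bash
python3 o.py
```

```text
22.2 yaw 56.18 F [ 0.5  -2.16  4.39] M [-0.415  0.    -0.016] [ 0.52758 -0.03124  0.06676] tau6 0.643 j6 -1.097 w 0.6529
```

servo_tool:
  series:
    - [[0, 0, 0, 0.02], [0, 0, 0, 0.02], [0, 0, 0, 0]]

```text
time_s: 22.5
tool_pos: [0.5275, -0.0313, 0.0667]
eef_rot: [0.0, 0.31, 0.951, -0.0]
force: [0.5, -5.4, 4.4]
gripper_width: 0.652
```

```bash
python3 o.py
```

```text
22.5 yaw 53.85 F [ 0.46 -5.45  4.43] M [-0.813  0.063  0.037] [ 0.52749 -0.03132  0.06674] tau6 0.629 j6 -1.056 w 0.6521
```

servo_tool:
  series:
    - [[-0.0003, -0.0004, 0, 0], [0, 0, 0, 0.02], [0, 0, 0, 0.02], [0, 0, 0, 0]]

```text
time_s: 22.9
tool_pos: [0.5274, -0.0316, 0.0667]
eef_rot: [-0.0, 0.329, 0.944, 0.0]
force: [0.7, -0.1, 5.7]
gripper_width: 0.651
```

```bash
python3 o.py
```

```text
22.9 yaw 51.54 F [ 0.7  -0.09  5.73] M [-0.049  0.015 -0.041] [ 0.52743 -0.03164  0.06671] tau6 0.686 j6 -1.017 w 0.6512
```

servo_tool:
  series:
    - [[0, 0, 0, 0.02], [0, 0, 0, 0.02], [0, 0, 0, 0]]

```text
time_s: 23.2
tool_pos: [0.5274, -0.0317, 0.0667]
eef_rot: [-0.0, 0.348, 0.937, -0.0]
force: [0.2, -1.4, 5.6]
gripper_width: 0.654
```

```bash
python3 o.py
```

```text
23.2 yaw 49.26 F [ 0.16 -1.37  5.6 ] M [-0.153  0.103 -0.014] [ 0.52739 -0.03172  0.06669] tau6 0.557 j6 -0.977 w 0.6539
```

servo_tool:
  series:
    - [[0, 0, 0, 0.02], [0, 0, 0, 0.02], [0, 0, 0, 0]]

```text
time_s: 23.5
tool_pos: [0.5273, -0.0317, 0.0667]
eef_rot: [-0.0, 0.367, 0.93, -0.0]
force: [0.0, -1.5, 6.0]
gripper_width: 0.653
```

```bash
python3 o.py
```

```text
23.5 yaw 46.97 F [ 0.03 -1.55  5.95] M [-0.308  0.08   0.002] [ 0.52731 -0.03174  0.06669] tau6 0.562 j6 -0.937 w 0.6525
```

servo_tool:
  series:
    - [[0, 0, -0.0005, 0], [0, 0, 0, 0]]

```text
time_s: 23.7
tool_pos: [0.5272, -0.0317, 0.067]
eef_rot: [-0.0, 0.366, 0.93, -0.0]
force: [0.4, -2.5, -0.5]
gripper_width: 0.655
```

```bash
python3 o.py
```

```text
23.7 yaw 47.02 F [ 0.37 -2.45 -0.49] M [-0.22  -0.052 -0.003] [ 0.52722 -0.03166  0.06703] tau6 0.027 j6 -0.938 w 0.6548
```

servo_tool:
  series:
    - [[0, 0, 0, 0.02], [0, 0, 0, 0.02], [0, 0, 0, 0]]

```text
time_s: 24.0
tool_pos: [0.5271, -0.0317, 0.067]
eef_rot: [-0.0, 0.385, 0.923, -0.0]
force: [-0.8, -0.9, -2.7]
gripper_width: 0.652
```

```bash
python3 o.py
```

```text
24.0 yaw 44.66 F [-0.82 -0.89 -2.7 ] M [-0.302  0.078 -0.012] [ 0.52714 -0.0317   0.06702] tau6 0.613 j6 -0.897 w 0.6518
```

servo_tool:
  series:
    - [[0, 0, 0, 0.02], [0, 0, 0, 0.02], [0, 0, 0, 0]]

```text
time_s: 24.3
tool_pos: [0.5273, -0.0318, 0.0671]
eef_rot: [-0.0, 0.404, 0.915, -0.0]
force: [-0.7, -3.2, -5.1]
gripper_width: 0.653
```

```bash
python3 o.py
```

```text
24.3 yaw 42.37 F [-0.69 -3.18 -5.12] M [-0.583  0.03   0.033] [ 0.52728 -0.03179  0.06707] tau6 0.625 j6 -0.857 w 0.6532
```

servo_tool:
  series:
    - [[0, 0, 0.0003, 0], [0, 0, 0, 0], [0, 0, 0, 0]]
  jaw: 0.066

```text
time_s: 24.6
tool_pos: [0.5277, -0.0316, 0.0671]
eef_rot: [0.0, 0.403, 0.915, 0.0]
force: [-0.5, -0.3, 0.3]
gripper_width: 0.776
```

```bash
cat > oa.py <<'E'
from h import *
S=[]
for i in range(6): robot.capture('top'); S.append(robot.observe())
q=S[-1]['eef_rot'];m=lambda k:np.mean([s[k] for s in S],0)
print(S[-1]['time_s'],'yaw %.2f'%(2*np.degrees(np.arctan2(q[2],q[1]))-90),'F',m('force').round(2),'M',m('moment').round(3),'sdMz %.3f'%np.std([s['moment'][2] for s in S]),m('tool_pos').round(5),'tau6 %.3f'%m('joint_torque')[5])
E
python3 oa.py
```

```text
24.9 yaw 42.44 F [0.05 0.48 0.23] M [-0.001  0.009 -0.007] sdMz 0.028 [ 0.52757 -0.03166  0.06702] tau6 -0.002
```

servo_tool:
  series:
    - [[0, 0, 0, 0], [0, 0, 0, 0], [0, 0, 0, 0], [0, 0, 0, 0]]
  jaw: 0.05

```text
time_s: 25.3
tool_pos: [0.5274, -0.0319, 0.0672]
eef_rot: [0.0, 0.403, 0.915, -0.0]
force: [-1.5, -1.7, 8.1]
gripper_width: 0.651
```

```bash
python3 oa.py
```

```text
25.6 yaw 42.45 F [-2.8  -1.85  7.71] M [-0.346  0.484 -0.005] sdMz 0.015 [ 0.52738 -0.03186  0.06721] tau6 -0.010
```

servo_tool:
  series:
    - [[0, 0, -0.0006, 0], [0, 0, 0, 0]]

```text
time_s: 25.8
tool_pos: [0.5273, -0.0318, 0.0676]
eef_rot: [-0.0, 0.403, 0.915, -0.0]
force: [-1.6, -2.8, 2.9]
gripper_width: 0.65
```

```bash
python3 oa.py
```

```text
26.1 yaw 42.45 F [-1.95 -3.17  5.49] M [-0.586  0.485 -0.039] sdMz 0.029 [ 0.52735 -0.03181  0.06756] tau6 -0.015
```

servo_tool:
  series:
    - [[0, 0, 7e-05, 0.02], [0, 0, 7e-05, 0.02], [0, 0, 0, 0]]

```text
time_s: 26.4
tool_pos: [0.5275, -0.032, 0.0674]
eef_rot: [0.0, 0.422, 0.907, -0.0]
force: [-2.2, -5.9, 5.6]
gripper_width: 0.648
```

```bash
python3 oa.py
```

```text
26.7 yaw 40.16 F [-1.99 -5.99  5.61] M [-1.005  0.382  0.067] sdMz 0.019 [ 0.52751 -0.032    0.06745] tau6 0.117
```

servo_tool:
  series:
    - [[0, 0, 7e-05, 0.02], [0, 0, 7e-05, 0.02], [0, 0, 0, 0]]

```text
time_s: 27.0
tool_pos: [0.5276, -0.0322, 0.0674]
eef_rot: [0.0, 0.44, 0.898, -0.0]
force: [-2.1, -8.4, 6.6]
gripper_width: 0.651
```

```bash
python3 oa.py
```

```text
27.3 yaw 37.88 F [-2.09 -7.82  5.75] M [-1.383  0.411  0.082] sdMz 0.025 [ 0.52758 -0.03216  0.06736] tau6 0.153
```

servo_tool:
  series:
    - [[-0.0004, -0.0004, 7e-05, 0.02], [0, 0, 7e-05, 0.02], [0, 0, 0, 0]]

```text
time_s: 27.6
tool_pos: [0.5275, -0.0325, 0.0672]
eef_rot: [0.0, 0.458, 0.889, -0.0]
force: [-1.0, -4.4, 5.8]
gripper_width: 0.652
```

```bash
python3 oa.py
```

```text
27.9 yaw 35.58 F [-1.94 -4.7   6.35] M [-0.801  0.412  0.06 ] sdMz 0.024 [ 0.52755 -0.03248  0.06726] tau6 0.117
```

servo_tool:
  series:
    - [[0, 0, 7e-05, 0.02], [0, 0, 7e-05, 0.02], [0, 0, 0, 0]]

```text
time_s: 28.2
tool_pos: [0.5275, -0.0326, 0.0671]
eef_rot: [0.0, 0.475, 0.88, -0.0]
force: [-2.5, -6.1, 8.2]
gripper_width: 0.652
```

```bash
python3 oa.py
```

```text
28.5 yaw 33.29 F [-2.22 -5.96  7.41] M [-1.032  0.496  0.101] sdMz 0.023 [ 0.5275  -0.03259  0.06715] tau6 0.149
```

servo_tool:
  series:
    - [[-0.0002, -0.0003, -0.0005, 0], [0, 0, -0.0005, 0], [0, 0, 0, 0]]

```text
time_s: 28.8
tool_pos: [0.5273, -0.0326, 0.0676]
eef_rot: [0.0, 0.475, 0.88, 0.0]
force: [1.4, -2.9, -8.7]
gripper_width: 0.651
```

```bash
python3 oa.py
```

```text
29.1 yaw 33.28 F [  3.62  -3.09 -12.15] M [-0.514 -0.709  0.035] sdMz 0.034 [ 0.52736 -0.03262  0.06771] tau6 0.042
```

servo_tool:
  series:
    - [[-0.0001, 0, 0.0005, 0], [0, 0, 0, 0.02], [0, 0, 0.0001, 0.02], [0, 0, 0, 0]]

```text
time_s: 29.5
tool_pos: [0.5272, -0.0328, 0.0674]
eef_rot: [-0.0, 0.493, 0.87, -0.0]
force: [1.3, -5.8, -4.4]
gripper_width: 0.651
```

```bash
python3 oa.py
```

```text
29.8 yaw 30.97 F [ 0.92 -5.08 -4.49] M [-0.84  -0.2    0.043] sdMz 0.018 [ 0.52723 -0.03277  0.06743] tau6 0.127
```

servo_tool:
  series:
    - [[0, 0, 7e-05, 0.02], [0, 0, 7e-05, 0.02], [0, 0, 0, 0]]

```text
time_s: 30.1
tool_pos: [0.5271, -0.0328, 0.0673]
eef_rot: [-0.0, 0.51, 0.86, -0.0]
force: [0.5, -4.9, -3.7]
gripper_width: 0.646
```

```bash
python3 oa.py
```

```text
30.4 yaw 28.68 F [ 0.45 -5.93 -3.04] M [-0.99  -0.103  0.123] sdMz 0.021 [ 0.52713 -0.03282  0.06731] tau6 0.174
```

servo_tool:
  series:
    - [[-0.0004, -0.0002, 0.0001, 0], [0, 0, 0, 0]]

```text
time_s: 30.6
tool_pos: [0.5271, -0.0329, 0.0672]
eef_rot: [-0.0, 0.51, 0.86, 0.0]
force: [-0.9, -0.4, -0.1]
gripper_width: 0.652
```

```bash
python3 oa.py
```

```text
30.9 yaw 28.69 F [-0.69  0.9   1.38] M [0.144 0.143 0.089] sdMz 0.020 [ 0.52715 -0.03297  0.06719] tau6 0.084
```

servo_tool:
  series:
    - [[0, 0, 7e-05, 0.02], [0, 0, 7e-05, 0.02], [0, 0, 0, 0]]

```text
time_s: 31.2
tool_pos: [0.5272, -0.0332, 0.067]
eef_rot: [-0.0, 0.528, 0.85, -0.0]
force: [-3.4, -1.7, 5.7]
gripper_width: 0.649
```

```bash
python3 oa.py
```

```text
31.5 yaw 26.40 F [-3.01 -1.6   5.13] M [-0.299  0.539  0.087] sdMz 0.027 [ 0.52715 -0.03319  0.06698] tau6 0.159
```

servo_tool:
  series:
    - [[-0.0001, 0.0001, -0.0003, -0.02], [0, 0, -7e-05, -0.02]]

```text
time_s: 31.7
tool_pos: [0.5273, -0.033, 0.0672]
eef_rot: [-0.0, 0.509, 0.861, 0.0]
force: [-1.7, 3.0, 0.7]
gripper_width: 0.648
```

```bash
python3 o.py
```

```text
31.7 yaw 28.77 F [-1.67  2.98  0.72] M [ 0.41   0.245 -0.204] [ 0.52728 -0.03302  0.06719] tau6 0.572 j6 -0.623 w 0.6479
```

servo_tool:
  series:
    - [[0, 0, -7e-05, -0.02]]

```text
time_s: 31.8
tool_pos: [0.5273, -0.033, 0.0673]
eef_rot: [-0.0, 0.501, 0.866, 0.0]
force: [-1.5, 4.3, -1.0]
gripper_width: 0.65
```

```bash
python3 o.py; python3 oa.py
```

```text
31.8 yaw 29.93 F [-1.46  4.28 -0.99] M [ 0.555  0.197 -0.189] [ 0.52735 -0.033    0.06726] tau6 0.457 j6 -0.643 w 0.6498
32.1 yaw 29.83 F [-1.52  3.87 -1.2 ] M [0.606 0.262 0.01 ] sdMz 0.031 [ 0.52731 -0.03303  0.06729] tau6 -0.065
```

servo_tool:
  series:
    - [[0, 0, -0.00015, -0.02], [0, 0, -0.00015, -0.02]]

```text
time_s: 32.3
tool_pos: [0.5274, -0.033, 0.0675]
eef_rot: [-0.0, 0.483, 0.875, 0.0]
force: [0.2, 5.3, -7.5]
gripper_width: 0.652
```

```bash
python3 o.py
```

```text
32.3 yaw 32.18 F [ 0.18  5.26 -7.46] M [ 0.869 -0.034 -0.255] [ 0.52739 -0.03303  0.06751] tau6 0.554 j6 -0.682 w 0.6516
```

servo_tool:
  series:
    - [[0, 0, 0, -0.02]]

```text
time_s: 32.4
tool_pos: [0.5274, -0.033, 0.0675]
eef_rot: [-0.0, 0.475, 0.88, 0.0]
force: [-0.4, 3.8, -5.5]
gripper_width: 0.649
```

```bash
python3 o.py
```

```text
32.4 yaw 33.34 F [-0.43  3.77 -5.5 ] M [ 0.824  0.031 -0.179] [ 0.52744 -0.03305  0.06754] tau6 0.497 j6 -0.702 w 0.6493
```

servo_tool:
  series:
    - [[0.0002, -0.0002, 0.0001, 0.02], [0, 0, 7e-05, 0.02]]

```text
time_s: 32.6
tool_pos: [0.5273, -0.0334, 0.0675]
eef_rot: [0.0, 0.493, 0.87, -0.0]
force: [-0.9, -1.9, -5.3]
gripper_width: 0.647
```

```bash
python3 o.py
```

```text
32.6 yaw 30.89 F [-0.87 -1.9  -5.28] M [-0.286  0.091  0.326] [ 0.52726 -0.03339  0.06746] tau6 -0.594 j6 -0.659 w 0.6474
```

servo_tool:
  series:
    - [[0, 0, 7e-05, 0.02]]

```text
time_s: 32.7
tool_pos: [0.5272, -0.0334, 0.0674]
eef_rot: [0.0, 0.502, 0.865, -0.0]
force: [-1.0, -4.2, -5.1]
gripper_width: 0.647
```

```bash
python3 o.py
```

```text
32.7 yaw 29.73 F [-1.04 -4.19 -5.08] M [-0.595  0.129  0.388] [ 0.52718 -0.03344  0.06744] tau6 -0.330 j6 -0.639 w 0.6475
```

servo_tool:
  series:
    - [[0, 0, 0.0002, 0], [0, 0, 0, 0]]

```text
time_s: 32.9
tool_pos: [0.5272, -0.0334, 0.0673]
eef_rot: [0.0, 0.501, 0.865, -0.0]
force: [-0.9, -4.7, -2.5]
gripper_width: 0.648
```

servo_tool:
  series:
    - [[0, 0, 0, 0], [0, 0, 0, 0], [0, 0, 0, 0], [0, 0, 0, 0]]
  jaw: 0.07

```text
time_s: 33.3
tool_pos: [0.5274, -0.033, 0.0674]
eef_rot: [0.0, 0.501, 0.865, 0.0]
force: [-0.2, -0.4, 0.4]
gripper_width: 0.817
```

servo_tool:
  series:
    - [[0, 0, -0.005, 0], [0, 0, -0.02, 0], [0, 0, -0.03, 0], [0, 0, -0.04, 0], [0, 0, -0.04, 0]]

```text
time_s: 33.8
tool_pos: [0.5267, -0.033, 0.2039]
eef_rot: [-0.0, 0.501, 0.865, -0.0]
force: [1.5, 0.0, 0.1]
gripper_width: 0.815
```

servo_tool:
  series:
    - [[0.03, -0.03, 0, 0], [0.03, -0.03, 0, 0], [0.03, -0.03, 0, 0], [0, 0, 0, 0], [0, 0, 0, 0]]

```text
time_s: 34.3
tool_pos: [0.4041, 0.0004, 0.203]
eef_rot: [0.001, 0.501, 0.865, 0.0]
force: [0.6, 0.2, -0.1]
gripper_width: 0.816
```

```bash
python3 o.py; python3 - <<'E'
from h import *
for n in('side','top'): cap(n,n+'9')
a=cv2.imread('pics/side9.png');b=cv2.imread('pics/side6.png');t=cv2.imread('pics/top9.png')
o=np.zeros((560,780,3),np.uint8)
o[:560,:500]=cv2.resize(a[165:235,330:392],(500,560),interpolation=2)
o[:280,500:]=cv2.resize(t[200:235,315:350],(280,280),interpolation=2)
o[300:475,500:]=cv2.resize(a,(280,175))
cv2.imwrite('pics/s9.png',cv2.convertScaleAbs(o,alpha=1.7))
E
```

```text
34.3 yaw 29.86 F [ 0.62  0.16 -0.09] M [ 0.053 -0.011 -0.017] [4.0406e-01 3.7000e-04 2.0295e-01] tau6 0.076 j6 -0.595 w 0.8158
```

```bash
python3 - <<'E'
from h import *
a=cv2.imread('pics/side9.png').astype(int);b=cv2.imread('pics/side0.png').astype(int)
for n,(x,y,w,h) in dict(rack=(110,170,140,130),flask=(245,150,45,65),plate=(320,150,50,30)).items(): print(n,np.abs(a-b)[y:y+h,x:x+w].mean().round(1))
c=[.527,-.032]
print('ring expected px',proj('side9',[*c,.0618]),'stem top',proj('side9',[*c,.0855]))
g=a.mean(axis=2).astype(int)[180:216:2,340:384:2]
print('\n'.join(' '.join('%3d'%v for v in r) for r in g))
E
```

```text
rack 9.6
flask 11.8
plate 12.0
ring expected px [358.98641498 203.49436121] stem top [359.62965663 192.78839343]
139 133 130 116 105 106 124 138 138 138 139 139 139 138 139 139 138 136 136 137 138 137
136 136 137 137 137 138 139 138 139 139 138 139 139 139 140 140 138 137 138 136 137 137
137 137 137 137 136 137 138 139 138 139 137 139 139 139 138 137 137 138 139 139 138 139
136 137 138 137 135 137 136 138 138 137 137 138 139 136 137 137 138 139 140 140 138 140
138 136 138 137 137 139 137 138 137 137 138 140 140 138 138 139 140 141 141 139 135 125
136 135 137 138 138 139 139 135 136 137 137 139 142 142 141 139 139 138 139 135 126 126
135 136 137 137 138 137 137 135 135 125 122 127 137 140 142 139 138 139 140 131 123 132
137 139 140 138 135 130 130 126 123  93  95  98 116 104 125 137 137 141 139 105 111 122
138 139 137 132 130 127 129 130 117  67  65  69  84  92 119 107 115 139 135  77  72  84
141 141 132 100 105 116 130 105  85  57  60  63  89 126 125  90  73 117 137 102  68  65
142 142 130 117 125 119 131  93  66  55  58  64  74 102  96  71  62  92 137 136 108  83
141 139 112 110 127 126 127 118 105  91  84  86  74  68  65  64  62  93 141 143 142 137
140 137  97  76 110 123 125 126 132 124 109  74  46  57  63  62  63 100 141 143 144 146
140 118  79  60  71  87 106 117 113  86  70  62  54  48  63  66  63 108 141 143 145 144
141 100  68  60  65  67  70  79  75  68  68  68  68  68  69  65  63 110 141 142 142 143
142 112  64  58  66  68  65  68  71  71  70  69  70  69  70  66  66 118 142 142 141 140
140 136 113  85  64  67  67  70  72  70  70  69  70  69  71  65 100 136 143 142 140 139
140 142 142 131  72  56  62  67  71  70  71  69  69  66  65  62 119 141 140 141 139 136
```

```bash
python3 -c "
from rig import robot
print(robot.hand_in())"
```

```text
the job is handed in; nothing more can be done
None
```

The filter holder is closed and the job is handed in at about 34 s. The strainer disk is in the mouth, and the clamp ring is on and turned clockwise to what I judge is snug. The gripper was clear of everything at hand-in.

- **Disk:** it touched the seat about 6.6 mm below the rim. I pressed it with at most about 10 N and let go. A side picture afterwards showed it low in the mouth with its stem upright.
- **Ring:** the pins went through the slots with no measurable force. The lip met the disk at the height that seat depth predicts.
- **Tightening:** I stopped about 70° from the slots. I felt first resistance at about 53–58°, so the ring is roughly 12–16° past it. Comparing the turning torque both ways (about +0.39 and −0.19 N m) suggests about 17 N on the disk, within a few newtons.
- **Overshoot:** I first turned the ring to about 73°, which could have put the lip load at or slightly above 25 N. I turned it back to about 66° and then forward again to 70°. The largest net force the wrist readings showed on these parts was about 13 N.
- **Less certain:**
  - Where first resistance began is only known to within a few degrees, and torque readings taken at rest were no help in fixing it.
  - The last picture could not be viewed because I had used all 12. Its pixel values show the ring level and turned.
  - Comparing pictures of the rack, flask and well plate was inconclusive, because overall brightness had changed. I never moved close to any of them.

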